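# Refit the roll bar and back up its clamp bolt

### The arm

A 7-joint arm with a two-finger parallel gripper is mounted at the origin on the work surface. World frame = base frame: x ahead of the robot, y to its left, z up, the work surface at z = 0. Lengths are in mm, angles in rad, forces in N, time in s.
With the tool pointing down it reaches from about 425 to 925 mm from the base axis. Payload 6.8 kg.
Tool frame: the origin (TCP) lies on the centre line of the jaws, within the pads' length; the fingertips stand 19 mm ahead of it and the grasp point (between the pads) is the TCP; z points along the fingers, y is the line along which they close (so a half turn about z gives the same grasp; the last joint's range is limited). The gripper opens to 85 mm and grips with 20 to 120 N. Pads are 22 mm wide; open, the fingers measure 114 mm over their backs; the gripper's body (76 mm by 85 mm) begins 54 mm behind the grasp point. The pads swing forward as they close: fully open they stand 13 mm farther back than shut.
Start: joints at [1.059, 0.477, 0.022, 1.555, -0.011, 1.109, -0.083], TCP at [265.228, -620.726, 250.308] pointing down, gripper open.
Joint ranges: [-2.96, 2.96], [-0.34, 2.1], [-1.41, 1.46], [0.24, 2.44], [-1.37, 4.51], [0.17, 1.92], [-2.96, 2.96]. Speed limits (rad/s): [2.39, 2.39, 3.14, 3.14, 3.14, 3.14, 3.14].

### API

Orientations are given as a rotation vector (axis times angle).
In Python, from station import sense, read_camera, get_calibration, close_job gives the robot as it stands. The module is installed in compiled form; this text tells all that it offers.
- The arm moves only by the tool drive_tool, never from a script. Its argument "moves" is a list of rows, each an object with "linear": the shift along the tool's x, y, z in cm, a list of three; "twist": the turn, a rotation vector about the tool's x, y, z in degrees, a list of three. A call has 1 to 8 rows; each row shifts and turns the commanded pose from where the row before left it, along the tool's axes as they then stand; what a row does not reach is not made up. A row lasts 1/8 s, in which the tool goes at most 62.5 mm and 10.7 degrees, less where a joint would pass 70% of its speed; a pose out of reach is approached as far as the arm can. A call is refused whole if a number of a shift passes 6.25 or a number of a turn 10.7, either way. A call with a gripper value outside its range is refused whole. "claw" is the finger opening in cm, from 0 to 8.54, set as the call begins (left out, the last holds). The fingers move at their own pace and stop on an object; "squeeze" is the grip in N (left out, the last holds). Time passes only in rows, so rows that do not move let the fingers close. It gives the time, the measured TCP pose, the force, the opening and the grip force at its end, in the units of the state.
- sense(): the state, without advancing time (a new reading comes with each control period).
- read_camera(name): name is "scene" or "top"; returns the picture (480x640x3 uint8, blue, green, red); there is no depth.
- get_calibration(name): a dict with "fx", "fy", "cx", "cy" (pixels), "position" and "orientation" of the camera in the world. Camera axes: x right, y up, looking along -z (the intrinsics and any distortion apply to the point x, -y, -z); pixel columns grow to the right and rows downward; lengths in mm; the calibration is good to about 2 mm. A picture is of the moment at which its call begins. get_calibration takes no time and is no camera call.
- close_job(): hands the job in; it is judged then, once.
The state is a dict: "time_s": time; "joint_positions": joint angles; "joint_vel": joint speeds; "tau": joint torques, N m; "eef_pos": TCP position; "tcp_rot": TCP orientation; "ft_force": force on the tool from outside, world axes, zero at the start; "ft_torque": the same for the moment, N m; "opening": finger opening in mm; "grasp_force": force on a finger pad.
Only numpy, scipy, OpenCV 4.12 (cv2) and the standard library are available. Lean on these libraries where they do the work, as an engineer would, in place of code of your own. Each camera call takes 0.05 s, during which the arm holds its last target. There are 200 camera calls.

### The job

Lay the steel roll bar in the two V cradles of the stand with its end caps outside the cradle posts, lowering it in rather than dropping it, and let go of it. Then reach down into the gap behind the clamp post, between the post and the timber rail, grip the hidden hexagonal bolt head across its two upright flats without screwing the bolt round, and keep a firm hold on it so that it cannot turn while a workmate runs up the nut from the front. Finish while still holding the head, with the bar lying in both cradles and the other things on the bench left where they are.

Things in the scene. Friction and masses are not known exactly. Their poses are not given: they have to be found in the camera images.
- stand: Fixed roll stand (all sizes here in mm): foot board 340 (y) x 150 x 12 with a timber rail 38 thick along its back, top 89 above the bench, front face at x=+78. Origin on the bench midway between the posts (at y=+110 and -110); x away from the robot, y along the stand, z up. Seated bar: axis along y at x=0, 109.6 above the bench, middle within 12 of y=0 or a cap meets a post.
- clamp_post: The post with the bolt through it (left or right). Two dark steel plates 36 wide (y), outer faces at x=-21 and +21, top 115 above the bench; between them, 32 apart, a black 45 degree V for the bar. Origin at its foot, 12 above the bench; axes as the stand's. Bolt along x, 73 above the origin, under the bar. The gap behind (x=+21 to +78) goes down to the foot board and is open at the sides.
- rest_post: The other cradle post: same plates and V, riveted, no bolt. Origin at the middle of its foot, 12 above the bench; axes as the stand's.
- bolt: Loose steel bolt (turns about its x, does not slide; 0.03 N m turns it). Origin at the centre of its hexagon head behind the clamp post: 85 above the bench, x=+28.5 from the post's middle; head 22 across flats, 10 thick (+23.5 to +33.5), on a washer 28 wide. x away from the robot. Two head flats face its +y and -y, upright within 0.2 rad at the start. Open above. Nut in front of the post.
- roll_bar: Steel tube 22 diameter, 304 long over its two black eight-sided end caps (28 across flats, 12 thick, inner faces 140 from the middle), 0.2 to 0.42 kg. Origin on its axis at mid-length, y along it. Starts lying on the bench on its caps, left of the stand, axis 14 above the bench; does not roll by itself.
- spanner: Bystander: open-ended spanner 190 long lying along its x, near the front right of the stand.
- screwdriver: Bystander: screwdriver 170 long lying along its x, between robot and stand.
- tape_a: Bystander: roll of clear tape 104 diameter, 48 high, lying flat.
- tape_b: Bystander: roll of paper tape 100 diameter, 48 high, lying flat.
- carton: Bystander: closed carton 130 x 100 x 60 high.
- bin_small: Bystander: blue open bin 170 x 110 x 75 high.
- knife: Bystander: safety knife 165 long, 32 wide, 23 high, lying along its x.

How it is judged (in metres and radians):
On the way:
1. the bar lies in both cradles, caps outside the posts, and the fingers have let go of it (z of roll_bar in the frame of stand between 0.105556 and 0.113556 m and x of roll_bar in the frame of stand between -0.005 and 0.005 m and y of roll_bar in the frame of stand between -0.016 and 0.016 m and angle between the y axis of roll_bar and the y axis of stand, either way round below 0.04 rad and linear speed of roll_bar below 0.02 m/s and contact force between the fingers and roll_bar below 0.5 N), for 0.3 s.
At the end, for the whole second after the job is handed in: Fingers grip the head: over 10 N, grasp point within 25 mm of its centre, 8 mm sideways; bolt within 0.4 rad of upright and not turning. Bar at rest in both cradles: axis within 5 mm of its seat (height 4), 0.04 rad, middle within 16 mm of the stand's; robot presses it under 2 N (z of roll_bar in the frame of stand between 0.105556 and 0.113556 m and x of roll_bar in the frame of stand between -0.005 and 0.005 m and y of roll_bar in the frame of stand between -0.016 and 0.016 m and angle between the y axis of roll_bar and the y axis of stand, either way round below 0.04 rad and linear speed of roll_bar below 0.02 m/s and contact force between each of the arm, the fingers and roll_bar below 2 N and contact force between the fingers and bolt above 10 N and distance between the grasp point and bolt below 0.025 m and y of the grasp point in the frame of clamp_post between -0.008 and 0.008 m and angle between bolt's own y axis and vertical between 1.171 and 1.971 rad and angular speed of bolt below 0.05 rad/s); the arm keeps its last pose, push and grip.
It fails at once if the bolt is screwed round (more than 0.4 rad from upright flats) (angle between bolt's own y axis and vertical above 1.971 rad or angle between bolt's own y axis and vertical below 1.171 rad).
It fails at once if the bar is let go of more than 30 mm above its seat (height (world z) of roll_bar above 0.139556 m and contact force between the fingers and roll_bar below 0.01 N).
It fails at once if another thing on the bench is shifted more than 40 mm (distance of any of spanner, screwdriver, tape_a, tape_b, carton, bin_small, knife from where it was at the start of the episode above 0.04 m).
It also fails if it takes over 48 s, if anything falls off the work surface, if the arm or the gripper's body presses on something with over 40 N, if the wrist force passes 120 N, or if a joint passes its speed limit or range.

## Working session

There is one attempt and no reset: what is moved stays moved. The work goes in short steps, Python scripts to look and compute and a tool call to move; the robot and the scene stay as the last step left them, time stands still between calls to the robot, and variables do not carry over. Pictures are saved under pics/ and viewed, at most 10 in all, crops included, and the job is handed in when it is done.

Besides the shell and the picture viewer there is one more tool, called after "Request:" by a JSON object that holds its "name" and its "arguments". drive_tool: Moves the arm, as the interface text tells. Its arguments: {"type":"object","properties":{"moves":{"type":"array"},"claw":{"type":"number"},"squeeze":{"type":"number"}},"required":["moves"]}

```bash
mkdir -p pics
python3 - <<'E'
from station import *
import cv2
for n in("scene","top"):
    cv2.imwrite(f"pics/{n}0.png",read_camera(n)); print(n,get_calibration(n))
print(sense())
E
```

```text
scene {'fx': 601.3440071205622, 'fy': 601.3440071205622, 'cx': 314.8374367498172, 'cy': 242.29706554336576, 'position': array([1585.49456214,  135.74349311, 1063.69317512]), 'orientation': array([0.61393711, 0.71709166, 1.61006662])}
top {'fx': 439.78960135545407, 'fy': 439.78960135545407, 'cx': 319.69008834749275, 'cy': 233.57079392211008, 'position': array([ 361.92673139,  -18.81590342, 1277.11373451]), 'orientation': array([ 0.12735361, -0.10857968, -1.5386792 ])}
{'time_s': 0.1, 'joint_positions': array([ 1.05890309,  0.47769299,  0.02238733,  1.55637365, -0.01152576,
        1.10932241, -0.08311754]), 'joint_vel': array([-0.00023668, -0.00333707,  0.00084693, -0.00218927, -0.00044096,
       -0.00089552,  0.00120095]), 'tau': array([ 3.95550480e-03, -5.97765648e+01,  1.61343846e+00, -2.81955224e+01,
        1.28356920e-02,  4.96500594e-03, -8.32924002e-06]), 'eef_pos': array([ 264.98112906, -620.24840639,  249.43128492]), 'tcp_rot': array([-3.07622261e+00, -6.29579316e-01,  7.05912953e-04]), 'ft_force': array([-0.51542538, -0.41714128, -0.06566388]), 'ft_torque': array([-0.02242837, -0.00255334,  0.0303082 ]), 'grasp_force': 0.0, 'opening': 85.02808601204526}
```

View pics/scene0.png

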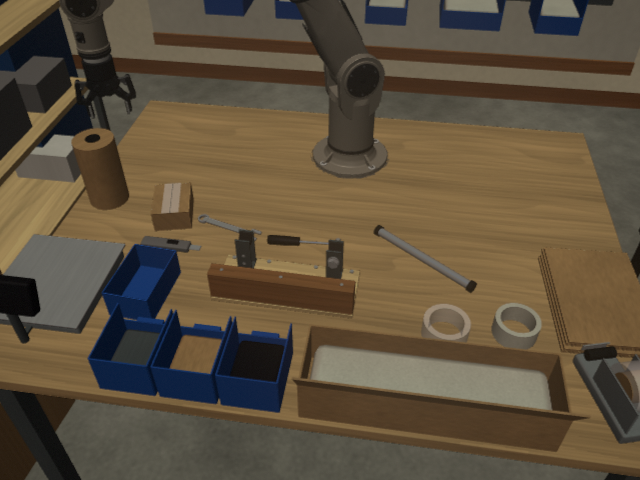

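View pics/top0.png

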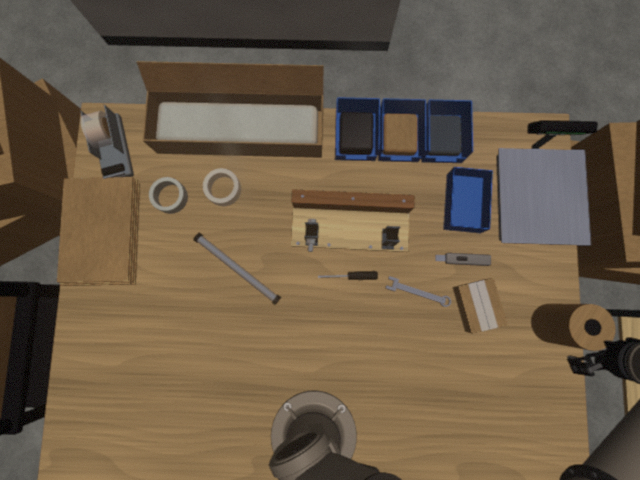

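The scene view shows the stand around (285,275), the bolt head on the right post at (334,262), so the clamp post is at +y. The top view shows the bar from (198,238) to (277,299) and the nut at (311,245).

```bash
cat > h.py <<'E'
import numpy as np,cv2
from station import *
from scipy.spatial.transform import Rotation as R
def ray(n,u,v):
    c=get_calibration(n); d=np.array([(u-c['cx'])/c['fx'],-(v-c['cy'])/c['fy'],-1.])
    return np.array(c['position']),R.from_rotvec(c['orientation']).apply(d)
def onplane(n,u,v,z):
    p,d=ray(n,u,v); return p+d*(z-p[2])/d[2]
def proj(n,P):
    c=get_calibration(n); q=R.from_rotvec(c['orientation']).inv().apply(np.array(P)-c['position'])
    return c['cx']+c['fx']*q[0]/-q[2], c['cy']-c['fy']*q[1]/-q[2]
E
python3 - <<'E'
from h import *
t=cv2.imread('pics/top0.png');s=cv2.imread('pics/scene0.png')
a=cv2.resize(t[180:310,185:425],None,fx=3.3,fy=3.3,interpolation=cv2.INTER_CUBIC)[:,:800]
b=cv2.resize(s[220:320,200:400],None,fx=1.7,fy=1.7,interpolation=cv2.INTER_CUBIC)
b2=cv2.resize(s[220:300,360:490],None,fx=1.7,fy=1.7)
o=np.zeros((600,800,3),np.uint8);o[:a.shape[0],:a.shape[1]]=a
o[430:430+b.shape[0],:b.shape[1]]=b;o[430:430+b2.shape[0],400:400+b2.shape[1]]=b2
cv2.imwrite('pics/c1.png',o)
for u,v in((198,238),(277,299)):print('cap',onplane('top',u,v,14))
for u,v in((377,231),(472,286)):print('cap s',onplane('scene',u,v,14))
# rail top: reddish-brown mask
hsv=cv2.cvtColor(t,cv2.COLOR_BGR2HSV)
m=np.zeros(t.shape[:2],np.uint8);sub=hsv[180:220,280:425]
mm=((sub[...,2]<125)&(sub[...,1]>90)).astype(np.uint8)*255
m[180:220,280:425]=mm
c=max(cv2.findContours(m,0,2)[0],key=cv2.contourArea);r=cv2.minAreaRect(c);print(r)
for p in cv2.boxPoints(r):print(p,onplane('top',*p,89))
E
```

```text
cap [530.64957748 352.69311359  14.        ]
cap [362.11210494 115.00501226  14.        ]
cap s [365.71185489 114.87541559  14.        ]
cap s [533.5366648  356.61774162  14.        ]
((348.8689270019531, 200.44970703125), (138.35231018066406, 20.26888084411621), 2.544804573059082)
[279.311  207.5027] [611.87169847 111.73396046  89.        ]
[280.21097 187.2538 ] [669.34663743 111.72848274  89.        ]
[418.42685 193.39671] [ 662.26613605 -271.42332682   89.        ]
[417.5269  213.64561] [ 605.14314605 -268.7292158    89.        ]
```

View pics/c1.png

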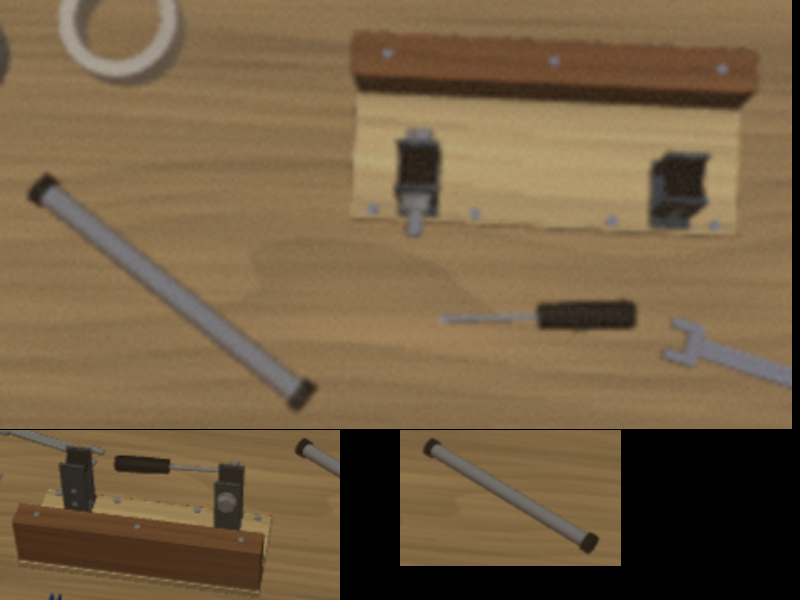

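Run:
```python
from h import *
f=lambda u,v,z:onplane('top',185+u/3.3-.3,180+v/3.3-.3,z)[:2].round(1)
print('rail front top',f(356,75,89),f(755,93,89)); print('rail back',f(352,32,89),f(757,50,89))
print('board front',f(350,218,12),f(737,235,12))
print('clamp top back edge L R',f(399,143,115),f(441,143,115),'front',f(397,213,115),f(438,213,115))
print('rest top back',f(661,155,115),f(708,155,115),'front',f(654,199,115),f(700,199,115))
g=lambda u,v,z:onplane('scene',200+u/1.7-.2,220+(v-430)/1.7-.2,z)[:2].round(1)
print('scene rail back top corners',g(14,508,89),g(262,558,89)); print('rail front',g(22,503,89),g(268,534,89))
print('bolt head',g(227,502,85))
print('clamp back top corners',g(218,466,115),g(244,466,115),'rest',g(60,463,115),g(88,460,115))
a,b=[(np.array(p)) for p in((530.6,352.7),(362.1,115))];a2,b2=np.array((533.5,356.6)),np.array((365.7,114.9))
for p,q in((a,b),(a2,b2)):print((p+q)/2,np.linalg.norm(p-q),np.arctan2(*(p-q)[::-1]))
```

```text
rail front top [627.2  75.7] [ 621.  -257.7]
rail back [664.1  80.5] [ 657.8 -259.5]
board front [515.9  82.1] [ 510.5 -257.2]
clamp top back edge L R [565.8  36.4] [566.8   2.3] front [508.5  36. ] [509.4   3. ]
rest top back [ 561.9 -176.3] [ 563.  -214.4] front [ 525.7 -171. ] [ 526.8 -208. ]
scene rail back top corners [ 634.6 -262. ] [676.1  82.4]
rail front [ 623.4 -253.9] [631.7  85.7]
bolt head [575.   23.5]
clamp back top corners [536.4   5.3] [531.  41.] rest [ 563.3 -213.3] [ 551.3 -176.1]
[446.35 233.85] 291.36496014448954 0.9541376329117413
[449.6  235.75] 294.2375400930344 0.9639404845246826
```

```bash
cat >> h.py <<'E'
def plan(P,yaw,N):
    """equal rows (arc) from the present pose to P with tool x at world angle yaw, tool straight down"""
    s=sense(); r=R.from_rotvec(s['tcp_rot']); p=np.array(s['eef_pos'])
    # tool down, x at yaw
    T=R.from_matrix(np.array([[np.cos(yaw),np.sin(yaw),0],[np.sin(yaw),-np.cos(yaw),0],[0,0,-1.]]))
    rel=(r.inv()*T).as_rotvec(); step=R.from_rotvec(rel/N)
    # rows: p_N = p + sum r*step^k l
    A=sum((r*step**k).as_matrix() for k in range(N)); l=np.linalg.solve(A,np.array(P)-p)
    print('t',s['time_s'],'pos',p.round(1),'row lin cm',(l/10).round(3),'twist deg',np.degrees(rel/N).round(2),'x',N)
    q=p.copy();m=1e9
    for k in range(N): q=q+(r*step**k).apply(l);m=min(m,np.hypot(*q[:2]))
    print('min radius',m)
E
python3 -c "
from h import *
plan((448,235,250),.959,16)
plan((448,235,150),.959,16)"
```

```text
t 0.1 pos [ 265.  -620.2  249.4] row lin cm [ 4.249 -3.55  -0.   ] twist deg [-0.01 -0.   -1.99] x 16
min radius 444.4228902741147
t 0.1 pos [ 265.  -620.2  249.4] row lin cm [ 4.249 -3.549  0.625] twist deg [-0.01 -0.   -1.99] x 16
min radius 444.4088090818164
```

Request:
{"name": "drive_tool", "arguments": {"moves": [{"linear": [4.25, -3.55, 0], "twist": [0, 0, -2]}, {"linear": [4.25, -3.55, 0], "twist": [0, 0, -2]}, {"linear": [4.25, -3.55, 0], "twist": [0, 0, -2]}, {"linear": [4.25, -3.55, 0], "twist": [0, 0, -2]}, {"linear": [4.25, -3.55, 0], "twist": [0, 0, -2]}, {"linear": [4.25, -3.55, 0], "twist": [0, 0, -2]}, {"linear": [4.25, -3.55, 0], "twist": [0, 0, -2]}, {"linear": [4.25, -3.55, 0], "twist": [0, 0, -2]}]}}

```text
time_s: 1.1
eef_pos: [416.3, -203.9, 250.2]
tcp_rot: [2.959, 1.054, -0.0]
ft_force: [0.5, 0.0, 1.0]
opening: 85.6
grasp_force: 0.0
```

Request:
{"name": "drive_tool", "arguments": {"moves": [{"linear": [4.25, -3.55, 0], "twist": [0, 0, -2]}, {"linear": [4.25, -3.55, 0], "twist": [0, 0, -2]}, {"linear": [4.25, -3.55, 0], "twist": [0, 0, -2]}, {"linear": [4.25, -3.55, 0], "twist": [0, 0, -2]}, {"linear": [4.25, -3.55, 0], "twist": [0, 0, -2]}, {"linear": [4.25, -3.55, 0], "twist": [0, 0, -2]}, {"linear": [4.25, -3.55, 0], "twist": [0, 0, -2]}, {"linear": [4.25, -3.55, 0], "twist": [0, 0, -2]}]}}

```text
time_s: 2.1
eef_pos: [446.7, 236.2, 250.1]
tcp_rot: [2.784, 1.455, -0.0]
ft_force: [1.1, -0.2, 0.2]
opening: 85.3
grasp_force: 0.0
```

Request:
{"name": "drive_tool", "arguments": {"moves": [{"linear": [0, 0, 6], "twist": [0, 0, 0]}, {"linear": [0, 0, 6], "twist": [0, 0, 0]}, {"linear": [0, 0, 5], "twist": [0, 0, 0]}, {"linear": [0, 0, 3.5], "twist": [0, 0, 0]}, {"linear": [0, 0, 2.3], "twist": [0, 0, 0]}, {"linear": [0, 0, 0], "twist": [0, 0, 0]}]}}

```text
time_s: 2.85
eef_pos: [445.6, 234.0, 20.7]
tcp_rot: [2.785, 1.454, -0.006]
ft_force: [-0.2, 1.0, 0.7]
opening: 85.2
grasp_force: 0.0
```

Request:
{"name": "drive_tool", "arguments": {"moves": [{"linear": [0, 0, 0], "twist": [0, 0, 0]}, {"linear": [0, 0, 0], "twist": [0, 0, 0]}, {"linear": [0, 0, 0], "twist": [0, 0, 0]}, {"linear": [0, 0, 0], "twist": [0, 0, 0]}, {"linear": [0, 0, 0], "twist": [0, 0, 0]}, {"linear": [0, 0, 0], "twist": [0, 0, 0]}], "claw": 1, "squeeze": 60}}

```text
time_s: 3.6
eef_pos: [447.6, 234.9, 23.2]
tcp_rot: [2.785, 1.452, 0.002]
ft_force: [-1.2, -1.1, 6.9]
opening: 19.8
grasp_force: 58.4
```

Request:
{"name": "drive_tool", "arguments": {"moves": [{"linear": [0, 0, -2], "twist": [0, 0, 0]}, {"linear": [0, 0, -4], "twist": [0, 0, 0]}, {"linear": [0, 0, -5], "twist": [0, 0, 0]}, {"linear": [0, 0, -5], "twist": [0, 0, 0]}, {"linear": [0, 0, 0], "twist": [0, 0, 0]}]}}

```text
time_s: 4.22
eef_pos: [448.9, 236.0, 185.9]
tcp_rot: [2.785, 1.453, 0.012]
ft_force: [0.8, -0.5, -2.5]
opening: 19.9
grasp_force: 59.2
```

Run:
```python
from h import *
t=read_camera('top');s=read_camera('scene');S=sense();print(S['eef_pos'],S['tcp_rot'],S['opening'],S['grasp_force'])
cv2.imwrite('pics/t1.png',t);cv2.imwrite('pics/s1.png',s)
a=cv2.resize(t[190:340,170:330],None,fx=2.5,fy=2.5,interpolation=cv2.INTER_CUBIC)
b=cv2.resize(s[150:300,330:490],None,fx=2.5,fy=2.5,interpolation=cv2.INTER_CUBIC)
cv2.imwrite('pics/c2.png',np.hstack([a,b]))
plan((547.5,-87,185),1.553,8)
```

```text
[446.68629088 234.13691521 182.00862626] [ 2.78463386e+00  1.45293592e+00 -3.24727411e-04] 19.53015895325572 59.244807958602905
t 4.325 pos [446.7 234.1 182. ] row lin cm [-3.386  2.598 -0.036] twist deg [ 0.    0.   -4.23] x 8
min radius 474.1998360399596
```

View pics/c2.png

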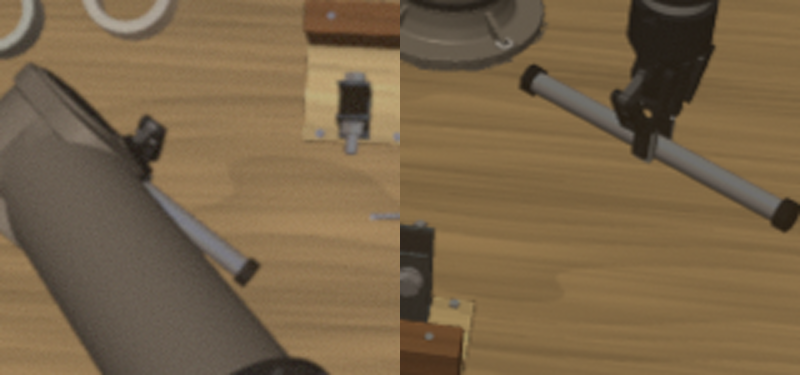

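The bar is held level-ish near its middle; caps in the scene picture are at about (384,182) and (484,236).

Run:
```python
from h import *
p,q=onplane('scene',383.6,182.4,174),onplane('scene',484,235.6,174)
print(p,q,(p+q)/2,np.linalg.norm(p-q),np.arctan2(*(q-p)[1::-1]))
print(onplane('top',170+246/2.5,190+270/2.5,174))
```

```text
[365.12593252 120.32203512 174.        ] [531.36555334 355.72838607 174.        ] [448.24574293 238.02521059 174.        ] 288.18702538086296 0.9559337107420058
[363.91052952 119.5430983  174.        ]
```

Request:
{"name": "drive_tool", "arguments": {"moves": [{"linear": [-3.4, 2.6, 0], "twist": [0, 0, -4.2]}, {"linear": [-3.4, 2.6, 0], "twist": [0, 0, -4.2]}, {"linear": [-3.4, 2.6, 0], "twist": [0, 0, -4.2]}, {"linear": [-3.4, 2.6, 0], "twist": [0, 0, -4.2]}, {"linear": [-3.4, 2.6, 0], "twist": [0, 0, -4.2]}, {"linear": [-3.4, 2.6, 0], "twist": [0, 0, -4.2]}, {"linear": [-3.4, 2.6, 0], "twist": [0, 0, -4.2]}, {"linear": [-3.4, 2.6, 0], "twist": [0, 0, -4.2]}]}}

```text
time_s: 5.32
eef_pos: [545.9, -89.1, 179.9]
tcp_rot: [-2.241, -2.197, 0.004]
ft_force: [0.4, 1.4, -2.3]
opening: 20.2
grasp_force: 59.3
```

Request:
{"name": "drive_tool", "arguments": {"moves": [{"linear": [0, 0, 1.5], "twist": [0, 0, 0]}, {"linear": [0, 0, 1], "twist": [0, 0, 0]}, {"linear": [0, 0, 0], "twist": [0, 0, 0]}]}}

```text
time_s: 5.7
eef_pos: [545.3, -86.3, 155.4]
tcp_rot: [-2.241, -2.197, 0.003]
ft_force: [-0.5, -0.3, -3.1]
opening: 19.7
grasp_force: 59.2
```

Run:
```python
from h import *
s=read_camera('scene');t=read_camera('top');S=sense();print(S['eef_pos'],S['tcp_rot'],S['grasp_force'])
cv2.imwrite('pics/t2.png',t);cv2.imwrite('pics/s2.png',s)
a=cv2.resize(s[200:320,190:380],None,fx=4,fy=4,interpolation=cv2.INTER_CUBIC)
cv2.imwrite('pics/c3.png',a)
```

```text
[546.59999155 -86.49563239 157.06479685] [-2.24325585e+00 -2.19833751e+00  5.45856662e-04] 59.16151821613312
```

View pics/c3.png

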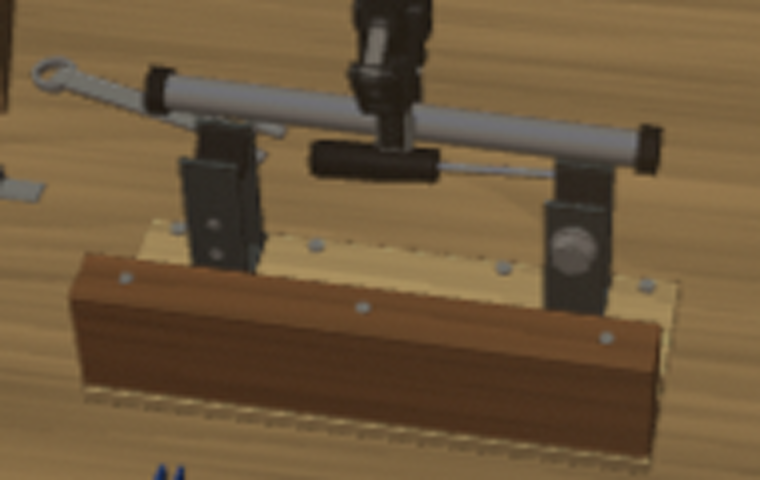

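The bar hangs above the stand: cap centres at crop (159,91) and (648,150), back-plate top corners (180,158)–(239,165) and (546,203)–(612,207).

Run:
```python
from h import *
f=lambda u,v,z:onplane('scene',190+u/4-.4,200+v/4-.4,z)
p,q=f(159,91,148),f(648,150,148);m=(p+q)/2;print('bar',m,np.linalg.norm(p-q),'yaw-90',-np.arctan2(*(q-p)[:2]))
rb=[f(180,158,115),f(239,165,115)];cb=[f(546,203,115),f(612,207,115)];rf=[f(198,122,115),f(253,125,115)];cf=[f(557,163,115),f(613,167,115)]
for n,x in zip(('rb','cb','rf','cf'),(rb,cb,rf,cf)):print(n,np.round(x,1)[:,:2].tolist(),np.mean(x,0)[:2].round(1))
print('head',f(574,250,85))
print('rail front top',f(88,254,89),f(660,325,89),'back',f(72,298,89),f(656,368,89))
```

```text
bar [547.11086313 -83.96645702 148.        ] 291.1044660204219 yaw-90 -0.030470968361102243
rb [[563.1, -214.5], [563.9, -178.5]] [ 563.5 -196.5]
cb [[569.3, 5.3], [567.0, 43.5]] [568.2  24.4]
rf [[529.7, -212.0], [527.4, -178.6]] [ 528.6 -195.3]
cf [[533.9, 6.9], [532.4, 40.0]] [533.2  23.5]
head [574.89011557  22.96441619  85.        ]
rail front top [ 624.97189403 -256.19806334   89.        ] [632.25043908  79.34201689  89.        ] back [ 661.41506758 -255.198285     89.        ] [665.69509869  80.57542303  89.        ]
```

Request:
{"name": "drive_tool", "arguments": {"moves": [{"linear": [-0.2, 0, 1], "twist": [0, 0, 0]}, {"linear": [0, 0, 1], "twist": [0, 0, 0]}, {"linear": [0, 0, 0.6], "twist": [0, 0, 0]}, {"linear": [0, 0, 0.4], "twist": [0, 0, 0]}, {"linear": [0, 0, 0.4], "twist": [0, 0, 0]}, {"linear": [0, 0, 0], "twist": [0, 0, 0]}, {"linear": [0, 0, 0], "twist": [0, 0, 0]}]}}

```text
time_s: 6.68
eef_pos: [547.1, -89.7, 123.5]
tcp_rot: [2.246, 2.197, 0.0]
ft_force: [1.0, 0.0, -2.7]
opening: 19.9
grasp_force: 59.2
```

Request:
{"name": "drive_tool", "arguments": {"moves": [{"linear": [0, 0, 0.2], "twist": [0, 0, 0]}, {"linear": [0, 0, 0.2], "twist": [0, 0, 0]}, {"linear": [0, 0, 0], "twist": [0, 0, 0]}, {"linear": [0, 0, 0], "twist": [0, 0, 0]}]}}

```text
time_s: 7.18
eef_pos: [547.6, -89.7, 119.7]
tcp_rot: [2.245, 2.196, 0.001]
ft_force: [1.6, -0.7, 1.0]
opening: 19.7
grasp_force: 59.4
```

Request:
{"name": "drive_tool", "arguments": {"moves": [{"linear": [0, 0, 0.1], "twist": [0, 0, 0]}, {"linear": [0, 0, 0.1], "twist": [0, 0, 0]}, {"linear": [0, 0, 0], "twist": [0, 0, 0]}]}}

```text
time_s: 7.55
eef_pos: [548.4, -89.8, 118.8]
tcp_rot: [2.243, 2.196, 0.002]
ft_force: [-0.7, -0.7, 9.4]
opening: 19.9
grasp_force: 60.4
```

Run:
```python
from h import *
s=read_camera('scene');S=sense();print(S['eef_pos'],S['tcp_rot'],S['ft_force'])
cv2.imwrite('pics/s3.png',s)
cv2.imwrite('pics/c4.png',cv2.resize(s[200:320,190:380],None,fx=4,fy=4,interpolation=cv2.INTER_CUBIC))
```

```text
[548.32862881 -89.78588125 118.74990511] [2.24316994 2.19569497 0.00225695] [-1.13995413 -0.40745501  9.74164677]
```

View pics/c4.png

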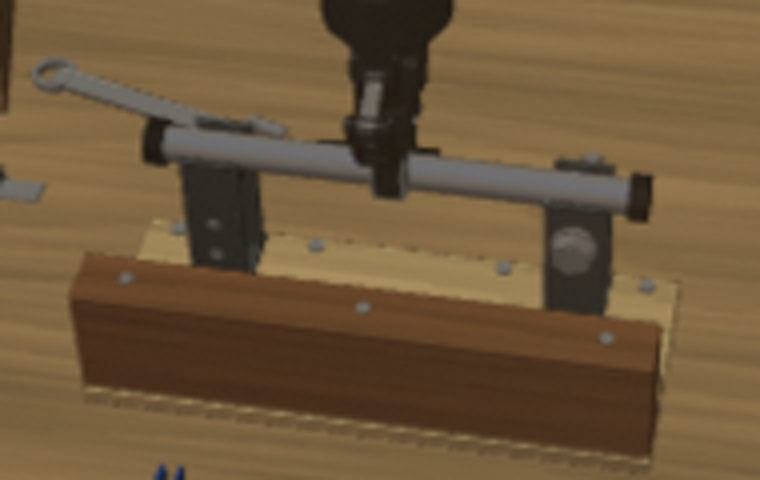

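The bar sits in both Vs, with caps outside the posts (crop inner cap edges 167 and 628, post outer edges 180 and 612). Releasing.

Request:
{"name": "drive_tool", "arguments": {"moves": [{"linear": [0, 0, 0], "twist": [0, 0, 0]}, {"linear": [0, 0, 0], "twist": [0, 0, 0]}, {"linear": [0, 0, 0], "twist": [0, 0, 0]}, {"linear": [0, 0, 0], "twist": [0, 0, 0]}, {"linear": [0, 0, 0], "twist": [0, 0, 0]}, {"linear": [0, 0, 0], "twist": [0, 0, 0]}], "claw": 8}}

```text
time_s: 8.35
eef_pos: [547.0, -89.7, 117.3]
tcp_rot: [-2.246, -2.197, 0.0]
ft_force: [-0.2, -1.1, 0.9]
opening: 79.8
grasp_force: 0.0
```

Request:
{"name": "drive_tool", "arguments": {"moves": [{"linear": [0, 0, -2], "twist": [0, 0, 0]}, {"linear": [0, 0, -4], "twist": [0, 0, 0]}, {"linear": [0, 0, -5], "twist": [0, 0, 0]}, {"linear": [0, 0, -3], "twist": [0, 0, 0]}, {"linear": [0, 0, 0], "twist": [0, 0, 0]}]}}

```text
time_s: 8.98
eef_pos: [548.7, -89.4, 261.4]
tcp_rot: [2.242, 2.193, 0.006]
ft_force: [-0.7, -0.3, 0.2]
opening: 80.1
grasp_force: 0.0
```

Run:
```python
from h import *
s=read_camera('scene');t=read_camera('top');S=sense();print(S['eef_pos'],S['opening'],S['ft_force'])
cv2.imwrite('pics/s4.png',s);cv2.imwrite('pics/t4.png',t)
a=cv2.resize(s[220:300,210:370],None,fx=5,fy=5,interpolation=cv2.INTER_CUBIC)[:300]
a=cv2.resize(s[225:285,300:380],None,fx=10,fy=10,interpolation=cv2.INTER_CUBIC)[:, :400]
a=np.hstack([cv2.resize(s[220:300,210:290],None,fx=5,fy=5,interpolation=cv2.INTER_CUBIC),cv2.resize(s[220:300,290:370],None,fx=5,fy=5,interpolation=cv2.INTER_CUBIC)])
b=cv2.resize(t[180:240,280:440],None,fx=5,fy=5,interpolation=cv2.INTER_CUBIC)[:200]
cv2.imwrite('pics/c5.png',np.vstack([a,b]))
# tool y along stand y: tool x at -0.018 ; x=+36 from clamp post centre (549.5,23)
plan((586,23,250),-.02,10)
```

```text
[546.82979941 -89.69500932 257.94994477] 79.94000863759878 [-0.12129166 -1.12822909 -0.57063905]
t 9.075 pos [546.8 -89.7 257.9] row lin cm [ 1.222 -0.507  0.079] twist deg [ 0.01 -0.    8.99] x 10
min radius 540.8779429923907
```

View pics/c5.png

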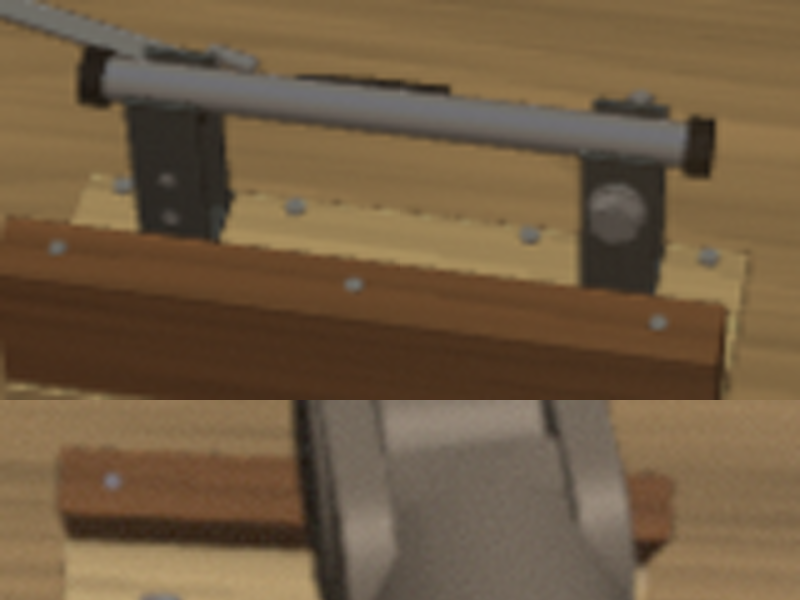

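The bar lies in both Vs after release, caps clear of posts; the bolt head shows at crop (617,213). Going above the gap.

Request:
{"name": "drive_tool", "arguments": {"moves": [{"linear": [1.22, -0.5, 0], "twist": [0, 0, 9]}, {"linear": [1.22, -0.5, 0], "twist": [0, 0, 9]}, {"linear": [1.22, -0.5, 0], "twist": [0, 0, 9]}, {"linear": [1.22, -0.5, 0], "twist": [0, 0, 9]}, {"linear": [1.22, -0.5, 0], "twist": [0, 0, 9]}], "claw": 5}}

```text
time_s: 9.7
eef_pos: [542.6, -25.0, 256.1]
tcp_rot: [-2.917, -1.162, 0.004]
ft_force: [-0.0, -0.3, -1.1]
opening: 49.9
grasp_force: 0.0
```

Request:
{"name": "drive_tool", "arguments": {"moves": [{"linear": [1.22, -0.5, 0], "twist": [0, 0, 9]}, {"linear": [1.22, -0.5, 0], "twist": [0, 0, 9]}, {"linear": [1.22, -0.5, 0], "twist": [0, 0, 9]}, {"linear": [1.22, -0.5, 0], "twist": [0, 0, 9]}, {"linear": [1.22, -0.5, 0], "twist": [0, 0, 9]}, {"linear": [0, 0, 0], "twist": [0, 0, 0]}, {"linear": [0, 0, 5], "twist": [0, 0, 0]}, {"linear": [0, 0, 5], "twist": [0, 0, 0]}]}}

```text
time_s: 10.7
eef_pos: [586.1, 21.8, 156.1]
tcp_rot: [3.141, -0.029, 0.001]
ft_force: [0.6, -0.6, 0.5]
opening: 49.9
grasp_force: 0.0
```

Run:
```python
from h import *
s=read_camera('scene')
L=[sense() for _ in range(1)]
for _ in range(5): read_camera('top');L.append(sense())
print(np.mean([x['eef_pos'] for x in L],0),L[-1]['tcp_rot'],L[-1]['opening'])
print(R.from_rotvec(L[-1]['tcp_rot']).as_matrix().round(3))
cv2.imwrite('pics/s5.png',s)
cv2.imwrite('pics/c6.png',cv2.resize(s[170:300,270:390],None,fx=4.6,fy=4.6,interpolation=cv2.INTER_CUBIC))
plan((585.5,22.5,150),-.02,1)
```

```text
[584.73348443  21.79232963 155.21063319] [-3.14104326  0.03334015 -0.00469896] 50.31430433725061
[[ 1.    -0.021  0.003]
 [-0.021 -1.     0.   ]
 [ 0.003 -0.    -1.   ]]
t 11.0 pos [587.8  22.4 159.4] row lin cm [-0.235 -0.     0.943] twist deg [-0.02 -0.17 -0.07] x 1
min radius 585.9321633090302
```

View pics/c6.png

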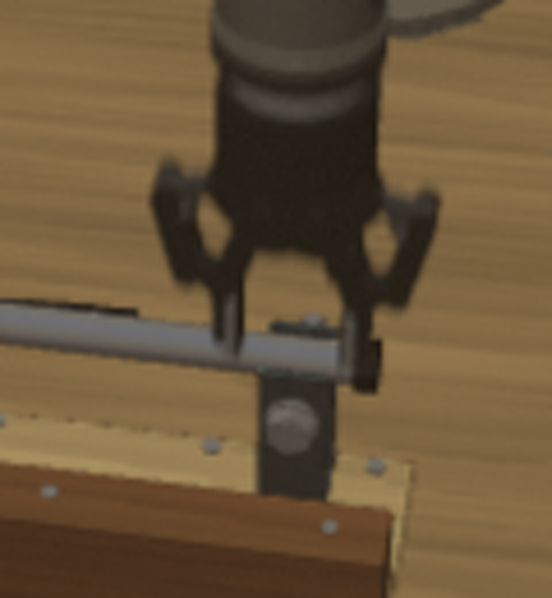

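Fingers straddle the post in view: inner edges at crop (242,345) and (345,350), head centre (291,425).

Run:
```python
from h import *
for P in((585,21.8,140),(583,22.4,85),(583,26.4,85)):
    u,v=proj('scene',P);print(P,(u-270)*4.6+1.8,(v-170)*4.6+1.8)
```

```text
(585, 21.8, 140) 289.21432303285746 358.99301647627163
(583, 22.4, 85) 288.8910406265802 436.3080198663141
(583, 26.4, 85) 296.7092308197694 437.13475476132777
```

Request:
{"name": "drive_tool", "arguments": {"moves": [{"linear": [0.15, 0, 2], "twist": [0, 0, 0]}, {"linear": [0, 0, 2], "twist": [0, 0, 0]}, {"linear": [0, 0, 1.5], "twist": [0, 0, 0]}, {"linear": [0, 0, 1.2], "twist": [0, 0, 0]}, {"linear": [0, 0, 0], "twist": [0, 0, 0]}, {"linear": [0, 0, 0], "twist": [0, 0, 0]}]}}

```text
time_s: 11.75
eef_pos: [588.5, 22.4, 90.6]
tcp_rot: [-3.141, 0.035, -0.001]
ft_force: [-0.2, 0.2, 0.7]
opening: 50.0
grasp_force: 0.0
```

Run:
```python
from h import *
L=[]
for i in range(6): s=read_camera('scene');L.append(sense())
print(np.mean([x['eef_pos'] for x in L],0),np.mean([x['ft_force'] for x in L],0),L[-1]['opening'])
cv2.imwrite('pics/s6.png',s)
cv2.imwrite('pics/c7.png',cv2.resize(s[190:300,270:390],None,fx=5,fy=5,interpolation=cv2.INTER_CUBIC))
```

```text
[588.52869533  22.38074629  90.86883237] [ 0.25915135 -0.20076802 -0.24147974] 50.0726990879153
```

View pics/c7.png

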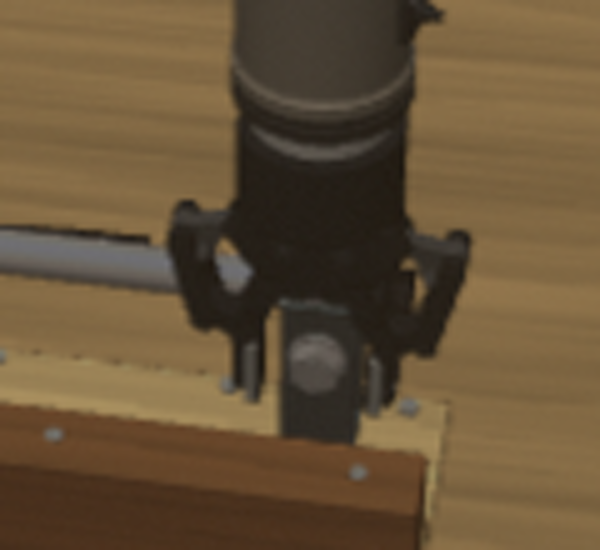

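Fingers straddle the head: inner edges at crop columns 261 and 369, head at (317,363), centred. Close.

Request:
{"name": "drive_tool", "arguments": {"moves": [{"linear": [-0.1, 0, 0.3], "twist": [0, 0, 0]}, {"linear": [0, 0, 0], "twist": [0, 0, 0]}, {"linear": [0, 0, 0], "twist": [0, 0, 0]}, {"linear": [0, 0, 0], "twist": [0, 0, 0]}, {"linear": [0, 0, 0], "twist": [0, 0, 0]}, {"linear": [0, 0, 0], "twist": [0, 0, 0]}], "claw": 1, "squeeze": 30}}

```text
time_s: 12.8
eef_pos: [586.8, 21.0, 87.0]
tcp_rot: [3.14, -0.036, -0.001]
ft_force: [0.2, -5.4, -1.7]
opening: 21.1
grasp_force: 29.4
```

Request:
{"name": "drive_tool", "arguments": {"moves": [{"linear": [0, 0, 0], "twist": [0, 0, 0]}, {"linear": [0, 0, 0], "twist": [0, 0, 0]}, {"linear": [0, 0, 0], "twist": [0, 0, 0]}, {"linear": [0, 0, 0], "twist": [0, 0, 0]}, {"linear": [0, 0, 0], "twist": [0, 0, 0]}, {"linear": [0, 0, 0], "twist": [0, 0, 0]}], "squeeze": 60}}

```text
time_s: 13.55
eef_pos: [586.7, 21.0, 87.0]
tcp_rot: [3.14, -0.036, -0.002]
ft_force: [0.6, -4.9, -0.8]
opening: 20.4
grasp_force: 58.6
```

Run:
```python
from h import *
L=[]
for i in range(6): s=read_camera('scene');L.append(sense())
print(np.mean([x['eef_pos'] for x in L],0),np.mean([x['ft_force'] for x in L],0),L[-1]['ft_torque'],L[-1]['opening'],L[-1]['grasp_force'])
cv2.imwrite('pics/s7.png',s)
cv2.imwrite('pics/c8.png',cv2.resize(s[190:300,210:370],None,fx=5,fy=5,interpolation=cv2.INTER_CUBIC))
```

```text
[586.76231472  20.98424332  87.03429884] [-0.45303411 -5.65326493 -0.8958751 ] [-1.0133192   0.04050672  0.10696054] 20.563362222719448 58.60757007829221
```

View pics/c8.png

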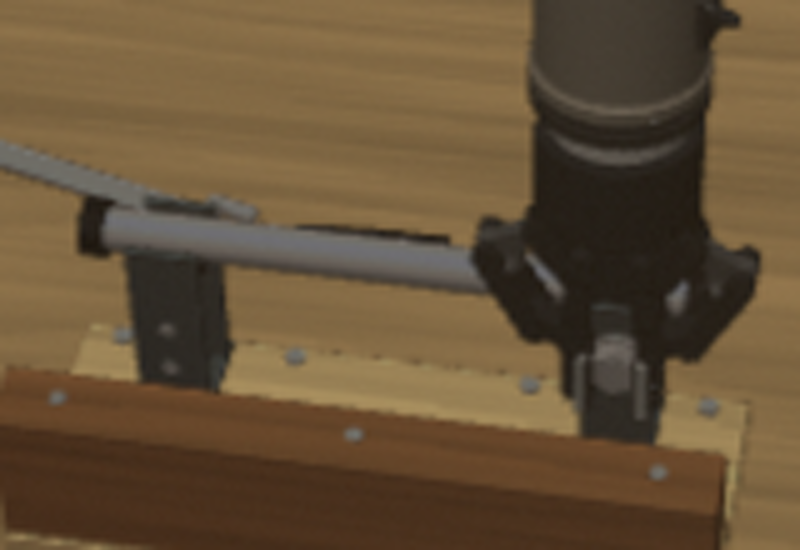

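The pads hold the head on both sides (crop columns 580 and 640, head at 613), at about 59 N. The bar is still seated.

```bash
python3 -c "
from station import *
print(close_job())"
```

```text
the job is handed in; nothing more can be done
None
```

The job is handed in at about 14 s of the 48 s allowed: the bar lies in both cradles with its caps outside the posts, and the gripper holds the bolt head across its upright flats at about 59 N. No verdict came back. I saw nothing else on the bench move, but I only checked that by eye in the stand pictures.

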